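# Weigh two counterweights and load the heavier in the drill fixture

### The job

Set the two iron counterweights on opposite pans of the balance, let go and see which one goes down. Take the heavier one, stand it at the open mouth of the drill fixture, slide it in under the lips and press it firmly (about 15 N, never as much as 30 N) against the sprung back stop, then leave it resting there; the lighter one stays on its pan. Set things down gently on the pans and leave everything else on the bench where it is.

Things in the scene. Friction and masses are not known exactly. Their poses are not given: they have to be found in the camera images.
- weight_a: dark iron counterweight: round flange 60 mm across and 14 mm thick at the bottom, with a plain round boss 34 mm across on top of it, 56 mm tall in all; origin at the centre of its underside, z up. The two look alike; hollow and closed, each weighs 0.36 to 0.53 kg; a hidden core (with a little play inside) makes one at least 20 g heavier, and it may be either
- weight_b: dark iron counterweight: round flange 60 mm across and 14 mm thick at the bottom, with a plain round boss 34 mm across on top of it, 56 mm tall in all; origin at the centre of its underside, z up. The two look alike; hollow and closed, each weighs 0.36 to 0.53 kg; a hidden core (with a little play inside) makes one at least 20 g heavier, and it may be either
- balance: equal-arm bench balance fixed to the bench, grey base 130 x 300 mm; origin at the centre of its underside, x across, y along the arms towards the left pan, z up; beam pivot 55 mm up, pans 110 mm either side of it, pan tops 115 mm above the bench when level; a thin pointer and scale plate, up to 130 mm high, stand in the middle
- beam (a joint): tilt of the balance beam in rad: positive = left pan down, negative = right pan down, rubber-buffered stops at about -0.08 and +0.08; damped, no return spring: it goes all the way to the stop on the heavier side, in 0.5 to 3 s depending on the difference; how it stands empty means nothing
- pan_left: pan of the balance (on its left side, at +110 mm along the balance's y axis): level flat disc 94 mm across without a rim, on a post; origin on the pan's axis 60 mm BELOW the pan's top face; it rises and falls at most 10 mm from mid height and stays level
- pan_right: pan of the balance (on its right side, at -110 mm along the balance's y axis): level flat disc 94 mm across without a rim, on a post; origin on the pan's axis 60 mm BELOW the pan's top face; it rises and falls at most 10 mm from mid height and stays level
- fixture: drill fixture fixed to the bench: two parallel steel rails, x -50 to +110 mm, inner faces 66 mm apart. Origin on the bench on the centre line, x along the rails from mouth to back stop, z up. Lips on the rails (underside 17, top 22 mm above the bench) leave a 52 mm slot: a flange slides in under them along the bench, boss up through the slot. Flared guides, 17 mm high, lead in from x -90 mm
- mouth (a point): point on the bench on the fixture's centre line before its flared guides, at fixture x -125 mm, with the fixture's axes: a counterweight set down centred here stands clear of the guides, ready to be slid in along +x
- stop_zone (a point): fixture x 59 mm, 10 mm up: middle of the zone of the back stop, a 44 mm wide, 18 mm high rubber-faced pad between the rails. It is clamped anywhere so that a weight just touches it with its centre at fixture x 11 to 47 mm; this is not measured and must be felt. Damped spring of 2.8 N per mm, bottoms at 9 mm. Push 8 N or more for half a second, under 30 N; on release it eases back, staying in contact
- wrench: bystander: steel spanner 150 mm long lying on the bench, origin under its middle
- bearing: bystander: steel ring 52 mm across, 16 mm tall, origin at its underside
- oil: bystander: grey oil bottle 56 mm across, 130 mm tall, origin at its underside
- tin: bystander: tin 72 mm across, 100 mm tall, origin at its underside
- driver: bystander: screwdriver 190 mm long lying on the bench, origin under its middle
- bolt: bystander: bolt standing on its head, 22 mm across, 45 mm tall, origin at its underside
- offcut: bystander: aluminium offcut 50 x 70 x 25 mm, origin at its underside
Mind the look-alikes: they are no part of the job. Leave any orange or purple look-alike of the weight_b alone.

How it is judged (in metres and radians):
On the way, in this order (a step that is already met when the one before it is completed fails the run):
1. both counterweights stand on opposite pans, untouched, and the beam is at rest, down on one side (((contact force between weight_a and pan_left above 1 N and contact force between weight_b and pan_right above 1 N) or (contact force between weight_a and pan_right above 1 N and contact force between weight_b and pan_left above 1 N)) and (value of joint beam above 0.05 rad or value of joint beam below -0.05 rad) and contact force between the fingers and weight_a below 0.1 N and contact force between the fingers and weight_b below 0.1 N and velocity of joint beam between -0.02 and 0.02 rad/s), for 0.5 s.
2. the counterweight on the lower pan (the heavier) is gripped where it stands, the other on its pan (((contact force between the fingers and weight_a above 1 N and contact force between weight_b and pan_right above 1 N and value of joint beam above 0.05 rad and z of weight_a in the frame of pan_left below 0.07 m and horizontal distance between weight_a and pan_left below 0.045 m) or (contact force between the fingers and weight_a above 1 N and contact force between weight_b and pan_left above 1 N and value of joint beam below -0.05 rad and z of weight_a in the frame of pan_right below 0.07 m and horizontal distance between weight_a and pan_right below 0.045 m) or (contact force between the fingers and weight_b above 1 N and contact force between weight_a and pan_right above 1 N and value of joint beam above 0.05 rad and z of weight_b in the frame of pan_left below 0.07 m and horizontal distance between weight_b and pan_left below 0.045 m) or (contact force between the fingers and weight_b above 1 N and contact force between weight_a and pan_left above 1 N and value of joint beam below -0.05 rad and z of weight_b in the frame of pan_right below 0.07 m and horizontal distance between weight_b and pan_right below 0.045 m))), for 0.03 s.
3. it is pressed with at least 8 N against the back stop, flange on the bench between the rails, the lighter still on its pan (((contact force between weight_a and fixture above 8 N and (x of weight_a in the frame of fixture above 0.005 m and z of weight_a in the frame of fixture below 0.006 m) and (contact force between weight_b and pan_left above 1 N or contact force between weight_b and pan_right above 1 N)) or (contact force between weight_b and fixture above 8 N and (x of weight_b in the frame of fixture above 0.005 m and z of weight_b in the frame of fixture below 0.006 m) and (contact force between weight_a and pan_left above 1 N or contact force between weight_a and pan_right above 1 N)))), for 0.25 s.
At the end, for the whole second after the job is handed in: One counterweight (the heavier) stands upright (within 0.06 rad) on the bench between the rails, more than 5 mm beyond the fixture's origin and in contact with the stop pad (over 0.1 N); the other stands upright on a pan; both at rest and released (((contact force between weight_a and fixture above 0.1 N and (x of weight_a in the frame of fixture above 0.005 m and z of weight_a in the frame of fixture below 0.006 m) and (contact force between weight_b and pan_left above 1 N or contact force between weight_b and pan_right above 1 N) and (linear speed of weight_a below 0.02 m/s and angle between weight_a's own z axis and vertical below 0.06 rad) and (linear speed of weight_b below 0.02 m/s and angle between weight_b's own z axis and vertical below 0.06 rad)) or (contact force between weight_b and fixture above 0.1 N and (x of weight_b in the frame of fixture above 0.005 m and z of weight_b in the frame of fixture below 0.006 m) and (contact force between weight_a and pan_left above 1 N or contact force between weight_a and pan_right above 1 N) and (linear speed of weight_b below 0.02 m/s and angle between weight_b's own z axis and vertical below 0.06 rad) and (linear speed of weight_a below 0.02 m/s and angle between weight_a's own z axis and vertical below 0.06 rad)))); the robot touches nothing.
It fails at once if a counterweight is pressed against the fixture with 30 N or more (contact force between any of weight_a, weight_b and fixture above 30 N).
It fails at once if a counterweight held in the fingers is pressed on a pan with 40 N or more ((contact force between weight_a and pan_left above 40 N and contact force between the fingers and weight_a above 0.1 N) or (contact force between weight_a and pan_right above 40 N and contact force between the fingers and weight_a above 0.1 N) or (contact force between weight_b and pan_left above 40 N and contact force between the fingers and weight_b above 0.1 N) or (contact force between weight_b and pan_right above 40 N and contact force between the fingers and weight_b above 0.1 N)).
It fails at once if a counterweight is dropped (moves faster than 0.6 m/s, out of the fingers) ((linear speed of weight_a above 0.6 m/s and contact force between the fingers and weight_a below 0.1 N) or (linear speed of weight_b above 0.6 m/s and contact force between the fingers and weight_b below 0.1 N)).
It fails at once if a bystander is moved by more than 30 mm (distance of any of wrench, bearing, oil, tin, driver, bolt, offcut from where it was at the start of the episode above 0.03 m).
It also fails if it takes over 72 s, if anything falls off the work surface, if the arm or the gripper's body presses on something with over 40 N, if the wrist force passes 120 N, or if a joint passes its speed limit or range.

### The arm

A 6-joint arm with a two-finger parallel gripper is mounted at the origin on the work surface. World frame = base frame: x ahead of the robot, y to its left, z up, the work surface at z = 0. Lengths are in m, angles in degrees, forces in N, time in s.
With the tool pointing down it reaches from about 0.325 to 0.775 m from the base axis. Payload 5.5 kg.
Tool frame: the origin (TCP) lies midway between the tips of the shut fingers; the grasp point (between the pads) lies 19 mm behind it; y points along the fingers, z is the direction in which the jaws open and shut, and the axes are right-handed (so a half turn about y gives the same grasp; the last joint's range is limited). The gripper opens to 88 mm and grips with 3 to 60 N. Pads are 20 mm wide; open, the fingers measure 115 mm over their backs; the gripper's body (75 mm by 178 mm) begins 61 mm behind the grasp point.
Start: joints at [68.199, 5.22, 70.514, -0, 104.267, -3.249], TCP at [0.191, 0.569, 0.223] pointing down, gripper open.
Joint ranges: [-164.24, 164.24], [-49.07, 125.15], [9.68, 141.18], [-86.29, 266.29], [3.28, 154.24], [-151.56, 151.56]. Speed limits (degrees/s): [147.25, 147.25, 172.46, 180, 180, 180].

### API

Orientations are given as a 3x3 rotation matrix whose columns are the frame's x, y, z axes.
In Python, from workcell import bot, claw, kinematics, monitor, eyes gives the robot as it stands. Calls block until the motion is done:
- bot.move_pose(position, orientation): joint-space move of the TCP to a pose.
- bot.move_l(position, velocity=0.15, ori=None): straight line of the TCP; ori=None keeps the orientation; velocity is the mean speed in m/s.
- bot.move_joints(angles): joint-space move.
- claw.gripper_to(opening): finger opening in m; the grip force is fixed at half the most; returns when the fingers have stopped.
- bot.dwell(seconds).
- kinematics.inverse_kinematics(position, orientation): joint angles nearest the present ones, or None.
- monitor.get_state(): the state.
- eyes.snapshot(name): name is "scene" or "top"; returns (picture, depth): 480x640x3 uint8, red, green, blue; 480x640 float32, m along the optical axis (not along the pixel's ray), 0 where there is no reading.
- eyes.get_calibration(name): a dict with "fx", "fy", "cx", "cy" (pixels), "R" (3x3) and "t" (3): a world point X has camera coordinates R X + t. Camera axes: x right, y down, z forward; pixel columns grow to the right and rows downward; lengths in m; the calibration is good to about 2 mm. A picture is of the moment at which its call begins. get_calibration takes no time and is no camera call.
A pose or a line that the arm cannot do raises bot.PlanningError and nothing moves.
- bot.finish_job(): hands the job in, once; it reports no verdict.
Trained networks look in the newest picture that a camera, given by its name, has taken for a name from the list of things; names that differ only in an ending like _2 or _b are one class to them, and where a whole thing is asked for, a point or a joint stands for the part that bears it (a point fixed in the world has none). Each returns a list of dicts, best first, with "conf" (0 to 1); they miss things now and then, are a little off and sometimes report something else, mostly with a low value. They report only what shows in the picture. A call takes as long as a camera call. They do not tell look-alikes from the thing itself.
- eyes.recognise(camera, query): "at" ([x, y, z] in m, in world coordinates, good to about 4 mm: the middle of the surface that is visible of it).
- eyes.masks_of(camera, query): "pixels" (480x640 bool, what is visible of it).
The state is a dict: "time": time; "joint_pos": joint angles; "joint_vel": joint speeds; "tau": joint torques, N m; "eef_pos": TCP position; "orientation": TCP orientation; "ft_force": force on the tool from outside, world axes, zero at the start; "moment": the same for the moment, N m; "finger_gap": finger opening in m.
Only numpy, scipy, OpenCV 4.12 (cv2) and the standard library are available. Lean on these libraries where they do the work, as an engineer would, in place of code of your own. Each camera call takes 0.05 s, during which the arm holds its last target.

## Working session

There is one attempt and no reset: what is moved stays moved. The work goes in short steps, each a Python script; the robot and the scene stay as the last script left them, time stands still between calls to the robot, and variables do not carry over. Pictures are saved under pics/ and viewed, and the job is handed in when it is done.

```bash
ls; mkdir -p pics; python3 - <<'E'
from workcell import bot, claw, kinematics, monitor, eyes
import cv2,numpy as np
for n in("scene","top"):
    p,d=eyes.snapshot(n); cv2.imwrite(f"pics/{n}0.png",p[:,:,::-1]); np.save(f"{n}0_d.npy",d); np.save(f"{n}0_p.npy",p)
    print(n,eyes.get_calibration(n))
s=monitor.get_state();print({k:np.round(v,3) for k,v in s.items()})
E
```

```text
pics
scene {'fx': 437.2437717216902, 'fy': 437.2437717216902, 'cx': 317.34869016819675, 'cy': 241.99240206716058, 'R': array([[ 0.21160712,  0.97733441,  0.00631457],
       [ 0.65554943, -0.13713807, -0.74259551],
       [-0.72489818,  0.16127802, -0.66971041]]), 't': array([-0.12620503, -0.32272855,  1.48013693])}
top {'fx': 623.1408111731956, 'fy': 623.1408111731956, 'cx': 320.89802186905905, 'cy': 235.79549125890333, 'R': array([[ 0.02631   , -0.99936502, -0.02402794],
       [-0.99134178, -0.0229905 , -0.12927841],
       [ 0.12864391,  0.02722122, -0.99131718]]), 't': array([-2.04830951e-04,  5.77590843e-01,  1.34350868e+00])}
{'time': np.float64(0.1), 'joint_pos': array([ 68.199,   5.257,  70.572,   0.   , 104.268,  -3.249]), 'joint_vel': array([-0.045, -0.15 , -0.171,  0.008, -0.015,  0.057]), 'tau': array([ 2.0000e-03, -4.4786e+01, -4.0757e+01,  7.0000e-02,  2.8000e-02,
       -0.0000e+00]), 'eef_pos': array([0.191, 0.569, 0.222]), 'orientation': array([[ 0.948, -0.001,  0.318],
       [-0.318, -0.002,  0.948],
       [-0.   , -1.   , -0.002]]), 'ft_force': array([ 0.234, -0.351, -0.704]), 'moment': array([-0.005, -0.026, -0.006]), 'finger_gap': np.float64(0.088)}
```

View pics/scene0.png

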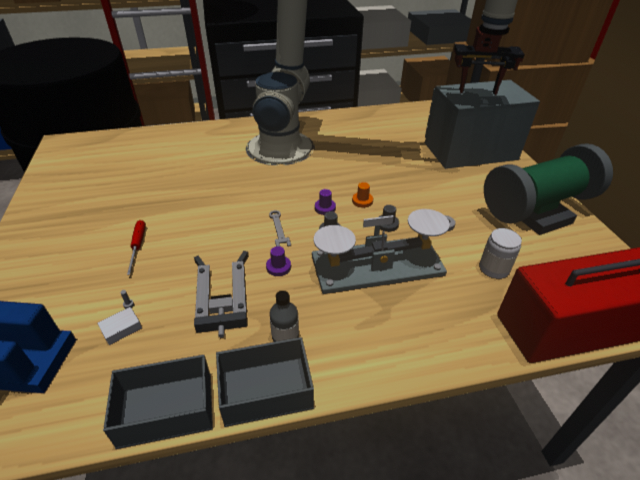

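View pics/top0.png

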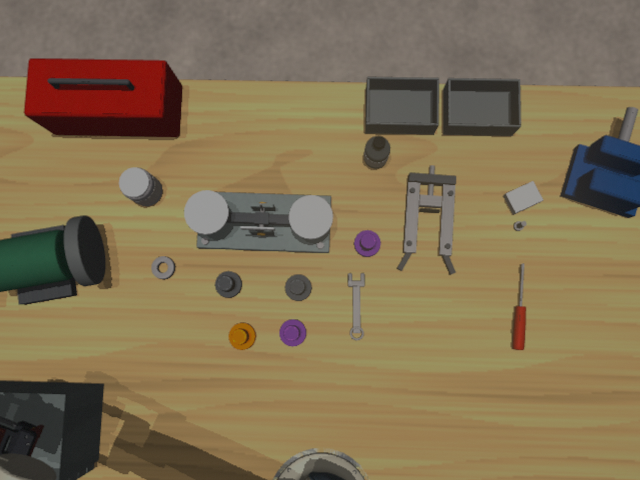

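Top view: the dark counterweights are at (228,284) and (298,287). They could be confused with the purple ones at (367,243) and (292,332), the orange one at (242,336), and the ring at (163,268). I choose the two dark ones. The balance is at (262,222), with pans at (207,213) and (310,217). The fixture is at (430,215), mouth facing the robot.

```bash
cat > h.py <<'E'
import numpy as np, cv2
from workcell import bot, claw, kinematics, monitor, eyes
def deproj(n,d):
    c=eyes.get_calibration(n); v,u=np.mgrid[0:480,0:640]
    P=np.stack([(u-c['cx'])/c['fx']*d,(v-c['cy'])/c['fy']*d,d],-1)
    return (P-c['t'])@c['R']   # R^T (P-t)
def proj(n,X):
    c=eyes.get_calibration(n); p=np.asarray(X)@c['R'].T+c['t']
    return np.stack([c['fx']*p[...,0]/p[...,2]+c['cx'],c['fy']*p[...,1]/p[...,2]+c['cy']],-1)
E
python3 - <<'E'
from h import *
for n in("scene","top"):
    d=np.load(f"{n}0_d.npy");p=np.load(f"{n}0_p.npy");W=deproj(n,d);np.save(f"{n}0_W.npy",W)
    print(n,'valid',(d>0).mean())
    for q in("weight_a","balance","pan_left","pan_right","fixture","wrench","bearing","oil","tin","driver","bolt","offcut","stop_zone"):
        try: print(q,[(np.round(r['at'],3).tolist(),round(r['conf'],2)) for r in eyes.recognise(n,q)])
        except Exception as e: print(q,e)
p=cv2.imread("pics/top0.png")
c=p[150:350,150:480]; cv2.imwrite("pics/c_top.png",cv2.resize(c,None,fx=2.4,fy=2.4,interpolation=cv2.INTER_CUBIC))
p=cv2.imread("pics/scene0.png")
c=p[170:350,180:460]; cv2.imwrite("pics/c_sc.png",cv2.resize(c,None,fx=2.8,fy=2.8,interpolation=cv2.INTER_CUBIC))
W=np.load("top0_W.npy")
for u,v in[(228,284),(298,287),(207,213),(310,217),(430,180),(411,215),(447,215),(430,240),(300,380)]:print(u,v,W[v,u].round(3))
E
```

```text
scene valid 0.99611328125
weight_a [([0.482, 0.22, 0.018], 0.86), ([0.582, -0.093, 0.018], 0.78), ([0.368, 0.07, 0.024], 0.72), ([0.47, 0.062, 0.052], 0.65), ([0.363, 0.181, 0.019], 0.54)]
balance [([0.624, 0.136, 0.034], 0.68), ([0.62, -0.432, 0.02], 0.6), ([0.687, -0.436, 0.025], 0.57), ([0.611, 0.253, 0.12], 0.36)]
pan_left [([0.614, 0.253, 0.125], 0.67), ([0.783, -0.11, 0.081], 0.51)]
pan_right [([0.507, 0.384, 0.015], 0.23)]
fixture [([0.669, -0.23, 0.022], 0.87), ([0.41, -0.424, 0.018], 0.3)]
wrench [([0.436, -0.065, 0.004], 0.88)]
bearing [([0.507, 0.387, 0.015], 0.38)]
oil [([0.787, -0.108, 0.084], 0.79)]
tin [([0.695, 0.401, 0.072], 0.98), ([0.409, -0.427, 0.021], 0.69), ([0.62, -0.432, 0.018], 0.27)]
driver [([0.412, -0.426, 0.017], 0.88)]
bolt [([0.619, -0.431, 0.02], 0.52)]
offcut [([0.684, -0.435, 0.025], 0.9), ([0.666, -0.235, 0.026], 0.43)]
stop_zone [([0.671, -0.233, 0.025], 0.95)]
top valid 0.9957454427083333
weight_a [([0.462, 0.22, 0.012], 0.93), ([0.464, 0.067, 0.014], 0.92), ([0.366, 0.068, 0.01], 0.82), ([0.564, -0.087, 0.014], 0.8)]
balance [([0.598, 0.145, 0.0
[... 165 characters left out ...]
wrench [([0.431, -0.065, 0.006], 0.88)]
bearing [([0.501, 0.366, 0.017], 0.56)]
oil [([0.755, -0.102, 0.09], 0.77)]
tin [([0.668, 0.408, 0.099], 0.59), ([0.465, 0.064, 0.016], 0.57), ([0.612, 0.254, 0.122], 0.48), ([0.398, -0.426, 0.022], 0.22)]
driver [([0.398, -0.422, 0.023], 0.91)]
bolt [([0.612, -0.427, 0.011], 0.5)]
offcut [([0.67, -0.434, 0.022], 0.96)]
stop_zone [([0.65, -0.231, 0.02], 0.57), ([0.397, -0.427, 0.024], 0.3)]
228 284 [0.465 0.212 0.059]
298 287 [0.462 0.06  0.055]
207 213 [0.609 0.252 0.124]
310 217 [0.607 0.036 0.114]
430 180 [ 0.71  -0.227  0.033]
411 215 [ 0.631 -0.186  0.022]
447 215 [ 0.633 -0.266  0.024]
430 240 [ 0.579 -0.232 -0.001]
300 380 [ 0.259  0.053 -0.002]
```

View pics/c_top.png

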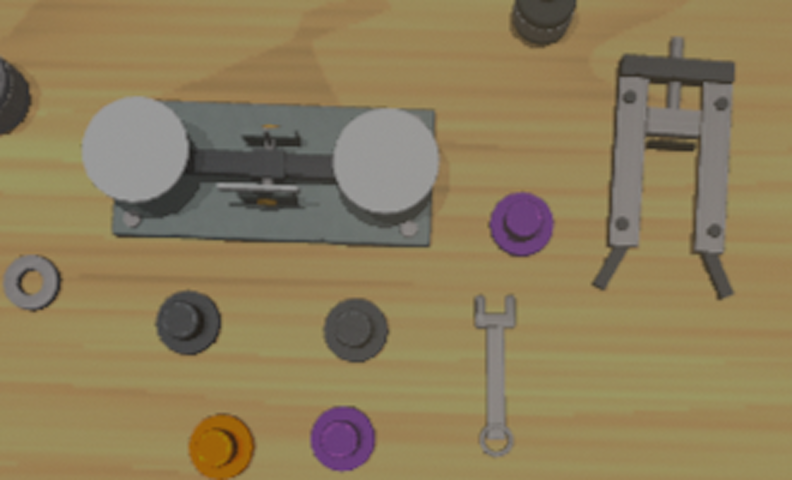

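View pics/c_sc.png

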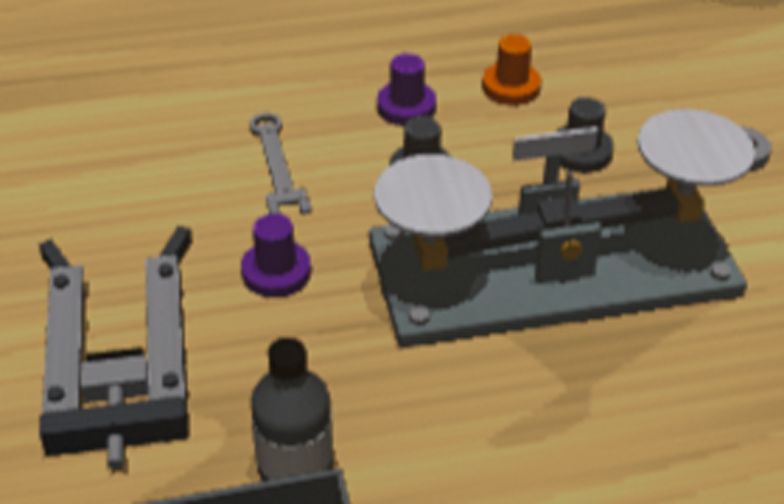

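```bash
python3 - <<'E'
from h import *
from scipy import ndimage
T=np.load("top0_W.npy");S=np.load("scene0_W.npy");pt=np.load("top0_p.npy").astype(int)
def box(W,x,y,z):
    return (W[...,0]>x[0])&(W[...,0]<x[1])&(W[...,1]>y[0])&(W[...,1]<y[1])&(W[...,2]>z[0])&(W[...,2]<z[1])
def circ(xy):
    A=np.c_[2*xy,np.ones(len(xy))];s=np.linalg.lstsq(A,(xy**2).sum(1),rcond=None)[0];return s[:2],np.sqrt(s[2]+s[:2]@s[:2])
for nm,W in(("top",T),("scene",S)):
  print(nm,'bench',np.median(W[box(W,(.2,.8),(-.4,.4),(-.01,.01))][:,2]))
  for k,c in {'w1':(.465,.212),'w2':(.462,.06)}.items():
    m=box(W,(c[0]-.03,c[0]+.03),(c[1]-.03,c[1]+.03),(.045,.065)); P=W[m]
    if len(P):print(k,'boss top n',len(P),'mid',((P.min(0)+P.max(0))/2).round(4),'ext',np.ptp(P,axis=0).round(3),'mean',P.mean(0).round(4),'zmed',np.median(P[:,2]).round(4))
    m=box(W,(c[0]-.05,c[0]+.05),(c[1]-.05,c[1]+.05),(.008,.02)); P=W[m]
    print(k,'flange mid',((P.min(0)+P.max(0))/2).round(4),'ext',np.ptp(P,axis=0).round(3))
  for k,c in {'L':(.61,.252),'R':(.607,.036)}.items():
    m=box(W,(c[0]-.065,c[0]+.065),(c[1]-.065,c[1]+.065),(.095,.135))
    lab,_=ndimage.label(m); sz=np.bincount(lab.ravel());sz[0]=0;m=lab==sz.argmax();P=W[m]
    cs,_=cv2.findContours(m.astype(np.uint8),0,1);b=max(cs,key=len)[:,0];
    print(k,'pan n',len(P),'mean',P.mean(0).round(4),'zmed',np.median(P[:,2]).round(4),'circ',circ(W[b[:,1],b[:,0]][:,:2]))
E
```

```text
top bench 0.00017309551214902846
w1 boss top n 198 mid [0.4679 0.2207 0.0544] ext [0.033 0.032 0.018] mean [0.4673 0.2207 0.0557] zmed 0.0559
w1 flange mid [0.4592 0.2104 0.0139] ext [0.088 0.088 0.012]
w2 boss top n 190 mid [0.4641 0.0639 0.0538] ext [0.031 0.033 0.017] mean [0.4643 0.0639 0.0557] zmed 0.056
w2 flange mid [0.4602 0.0624 0.0138] ext [0.096 0.083 0.012]
L pan n 1530 mean [0.612  0.2552 0.1224] zmed 0.1225 circ (array([0.61224732, 0.25526297]), np.float64(0.045832907682960264))
R pan n 1520 mean [0.6091 0.0362 0.1079] zmed 0.1079 circ (array([0.6092962 , 0.03618362]), np.float64(0.04588373970263488))
scene bench 0.0009906392298657779
w1 boss top n 119 mid [0.4659 0.2187 0.0533] ext [0.037 0.031 0.016] mean [0.4703 0.2181 0.0549] zmed 0.0561
w1 flange mid [0.4672 0.2217 0.014 ] ext [0.062 0.055 0.012]
w2 boss top n 132 mid [0.4637 0.063  0.0529] ext [0.037 0.033 0.015] mean [0.4674 0.0619 0.0547] zmed 0.0558
w2 flange mid [0.4471 0.063  0.0145] ext [0.024 0.058 0.006]
L pan n 891 mean [0.6143 0.2531 0.1231] zmed 0.1232 circ (array([0.61184869, 0.25405585]), np.float64(0.04569839084263679))
R pan n 976 mean [0.6115 0.0345 0.1085] zmed 0.1085 circ (array([0.60896186, 0.03514738]), np.float64(0.045927267806311615))
```

```bash
python3 - <<'E'
from h import *
from scipy import ndimage
for nm in("top","scene"):
  W=np.load(nm+"0_W.npy")
  m=(W[...,2]>.0175)&(W[...,2]<.0275)&(W[...,0]>.5)&(W[...,0]<.78)&(W[...,1]>-.3)&(W[...,1]<-.16)
  P=W[m]; print(nm,len(P),np.median(P[:,2]))
  # rails: left y>-.225.. split
  for it in range(1):
    R=[]
    for s,sel in(("L",(P[:,1]>-.218)),("R",(P[:,1]<-.246))):
      q=P[sel]; xs=np.arange(.56,.70,.005);inn=[];out=[];cc=[]
      for x in xs:
        t=q[np.abs(q[:,0]-x)<.004]
        if len(t)>3: cc.append((x,t[:,1].min(),t[:,1].max()))
      cc=np.array(cc); f1=np.polyfit(cc[:,0],cc[:,1],1);f2=np.polyfit(cc[:,0],cc[:,2],1)
      print(s,'xrange',q[:,0].min().round(4),q[:,0].max().round(4),'min edge slope',f1[0].round(4),'y@.62',np.polyval(f1,.62).round(4),'max edge',f2[0].round(4),np.polyval(f2,.62).round(4),'zmed',np.median(q[:,2]).round(4))
p=cv2.imread("pics/top0.png")
c=p[155:285,385:475]; cv2.imwrite("pics/c_fix.png",cv2.resize(c,None,fx=4.5,fy=4.5,interpolation=cv2.INTER_CUBIC))
E
```

```text
top 2051 0.021919315048300404
L xrange 0.5073 0.7284 min edge slope -0.1536 y@.62 -0.2035 max edge -0.0493 -0.1735 zmed 0.022
R xrange 0.5033 0.7262 min edge slope -0.0554 y@.62 -0.2786 max edge -0.0137 -0.2507 zmed 0.022
scene 1782 0.022442288950179953
L xrange 0.5089 0.729 min edge slope -0.1387 y@.62 -0.2046 max edge -0.0522 -0.1748 zmed 0.0226
R xrange 0.5035 0.7244 min edge slope -0.0538 y@.62 -0.2796 max edge 0.0063 -0.2517 zmed 0.0226
```

View pics/c_fix.png

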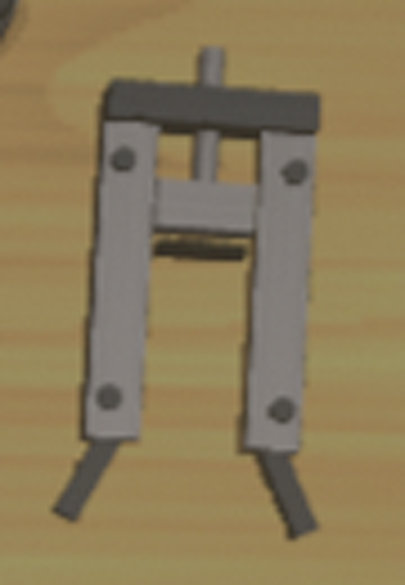

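```bash
python3 - <<'E'
from h import *
from scipy.optimize import minimize,differential_evolution
for nm in("top","scene"):
  W=np.load(nm+"0_W.npy")
  reg=(W[...,0]>.45)&(W[...,0]<.8)&(W[...,1]>-.34)&(W[...,1]<-.12)
  m=(reg&(W[...,2]>.0195)&(W[...,2]<.0255))
  P=W[m]; B=W[reg&(W[...,2]<.0195)]
  def cost(v):
    x,y,a,w=v; c,s=np.cos(a),np.sin(a)
    def loc(Q):
      d=Q[:,:2]-[x,y]; return d@np.array([[c,-s],[s,c]])
    def ins(Q):
      l=loc(Q); f=lambda t,e:1/(1+np.exp(-t/e))
      e=.0007
      return f(l[:,0]+.05,e)*f(.092-l[:,0],e)*f(np.abs(l[:,1])-.026,e)*f(w-np.abs(l[:,1]),e)
    lp=loc(P); ign=(lp[:,0]>.09)|((np.abs(lp[:,1])<.03)&(lp[:,0]>0.0))
    return -ins(P).sum()+ins(B).sum()
  r=differential_evolution(cost,[(.55,.68),(-.25,-.2),(-.12,.05),(.04,.065)],seed=1,maxiter=150)
  x,y,a,w=r.x; print(nm,r.x.round(4),np.degrees(a),r.fun,len(P))
  c,s=np.cos(a),np.sin(a); print('mouth',(x-.125*c).round(4),(y-.125*s).round(4))
  d=W[reg]; l=(d[:,:2]-[x,y])@np.array([[c,-s],[s,c]]); 
  for lo in np.arange(-.1,.13,.01):
    t=d[(l[:,0]>lo)&(l[:,0]<lo+.01)&(np.abs(l[:,1])<.02)]; g=d[(l[:,0]>lo)&(l[:,0]<lo+.01)&(np.abs(np.abs(l[:,1])-.04)<.006)]
    print(round(lo,3),np.median(t[:,2]).round(3) if len(t) else None,np.median(g[:,2]).round(3) if len(g) else None,end=' | ')
  print()
E
```

```text
top [ 0.5976 -0.2265 -0.0552  0.053 ] -3.165124389631806 -633.1913694999048 1442
mouth 0.4728 -0.2196
-0.1 -0.001 -0.001 | -0.09 0.0 0.001 | -0.08 -0.0 0.0 | -0.07 0.0 0.008 | -0.06 0.0 0.016 | -0.05 -0.0 0.022 | -0.04 -0.001 0.026 | -0.03 0.001 0.023 | -0.02 0.0 0.022 | -0.01 -0.001 0.022 | -0.0 0.0 0.021 | 0.01 -0.0 0.021 | 0.02 0.001 0.022 | 0.03 0.0 0.022 | 0.04 0.008 0.023 | 0.05 0.015 0.022 | 0.06 0.021 0.022 | 0.07 0.02 0.022 | 0.08 0.015 0.025 | 0.09 0.002 0.023 | 0.1 0.01 0.022 | 0.11 0.03 0.03 | 0.12 0.029 0.029 | 
scene [ 0.5916 -0.227  -0.043   0.0526] -2.4640958684448195 -582.6199615465946 1496
mouth 0.4667 -0.2216
-0.1 0.001 0.001 | -0.09 0.001 0.001 | -0.08 0.001 0.002 | -0.07 0.002 0.017 | -0.06 0.001 0.018 | -0.05 0.001 0.022 | -0.04 0.001 0.023 | -0.03 0.0 0.026 | -0.02 0.001 0.023 | -0.01 0.001 0.023 | -0.0 0.0 0.023 | 0.01 0.001 0.023 | 0.02 0.001 0.023 | 0.03 -0.746 0.022 | 0.04 -0.748 0.022 | 0.05 0.017 0.022 | 0.06 0.02 0.022 | 0.07 0.021 0.022 | 0.08 0.011 0.021 | 0.09 -0.746 0.024 | 0.1 -0.748 0.022 | 0.11 0.029 0.029 | 0.12 0.029 0.03 |
```

```bash
cat >> h.py <<'E'
W1=np.array([.4670,.2197]);W2=np.array([.4642,.0635]);PL=np.array([.6122,.2547]);PR=np.array([.6092,.0357])
FX=np.array([.5955,-.2268]);FA=np.radians(-2.95);FD=np.array([np.cos(FA),np.sin(FA)])
def ori(a): # jaw dir angle a (rad) from world x
    z=np.array([np.cos(a),np.sin(a),0]);y=np.array([0,0,-1.]);return np.c_[np.cross(y,z),y,z]
OY=ori(np.pi/2); OF=ori(FA)
G=.028
def st(): return monitor.get_state()
def F(n=3):
    f=[]
    for i in range(n):
        f.append(st()['ft_force']); bot.dwell(.02)
    return np.mean(f,0)
E
python3 - <<'E'
from h import *
s=st();print(s['time'],s['joint_pos'].round(1))
M=FX-.125*FD
for n,p,z,o in[('w2',W2,.028,OY),('w2u',W2,.2,OY),('w1',W1,.028,OY),('PR',PR,.136,OY),('PRu',PR,.22,OY),('PL',PL,.151,OY),('PLu',PL,.22,OY)]+[(k,p,z,ori(FA+d)) for d in(0,np.pi) for k,p,z in(('PL',PL,.14,),('PR',PR,.14),('PLu',PL,.25),('M',M,.028),('E',FX+.05*FD,.028))]:
    j=kinematics.inverse_kinematics(np.r_[p,z],o); print(n,None if j is None else np.round(j,1))
print(M)
E
```

```text
1.4 [ 68.2   5.2  70.5  -0.  104.3  -3.2]
w2 [  3.6 -12.6 107.4  -0.   85.2 -86.4]
w2u [  3.6 -15.3  92.2  -0.  103.2 -86.4]
w1 [ 21.4  -4.8 100.4  -0.   84.4 -68.6]
PR [  0.2   6.8  77.6  -0.   95.6 -89.8]
PRu [  0.2   6.8  69.1  -0.  104.1 -89.8]
PL [ 19.7  14.9  67.   -0.   98.1 -70.3]
PLu [ 19.7  15.2  59.6  -0.  105.2 -70.3]
PL [19.7 14.9 68.  -0.  97.  22.6]
PR [ 0.2  6.7 77.3 -0.  96.   3.1]
PLu [ 19.7  15.8  55.9  -0.  108.3  22.6]
M [-28.8  -4.3  99.9  -0.   84.3 -25.9]
E [-22.4  20.7  72.5  -0.   86.8 -19.5]
PL None
PR None
PLu None
M None
E None
[ 0.47066565 -0.22036694]
```

```bash
python3 - <<'E'
from h import *
bot.move_l(st()['eef_pos']+[0,0,.07],velocity=.25)
bot.move_pose(np.r_[W2,.13],OY)
print(st()['time'])
p,d=eyes.snapshot("top");cv2.imwrite("pics/top1.png",p[150:350,150:480,::-1].repeat(2,0).repeat(2,1))
f=F();bot.move_l(np.r_[W2,G],velocity=.12)
print(st()['eef_pos'].round(4),F()-f)
claw.gripper_to(.02); print(st()['finger_gap'],st()['time'],F()-f)
f0=F();bot.move_l(np.r_[W2,G+.02],velocity=.08); print('load',F()-f0,F()-f,st()['finger_gap'],st()['time'])
E
```

```text
3.975
[0.4648 0.0635 0.0289] [0.41663952 0.48092381 0.04867397]
0.03416337340262713 6.0083 [ 0.60511979 -0.11860221  0.02180361]
load [ 0.15183097  1.03180766 -4.46880132] [-0.05377903  0.59668824 -4.30925351] 0.03419326171636752 6.6083
```

View pics/top1.png

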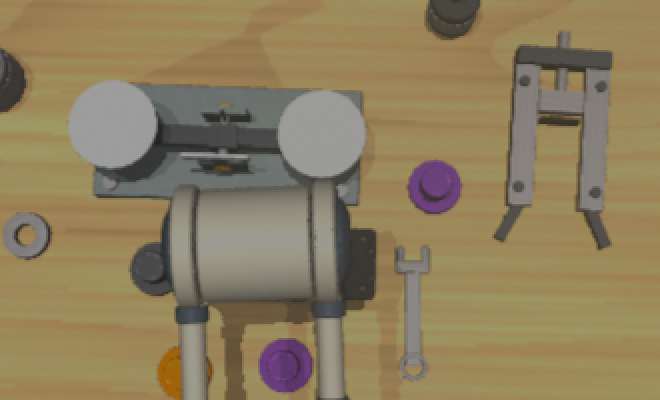

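The picture shows the arm over w2 (crop about (270,245)). The grip closed at 34.2 mm on the boss and the load reads about 4.4 N. Next I place it on the right pan.

```bash
cat >> h.py <<'E'
def land(p,zp,z0,z1,thr=1.5,step=.001):
    f=F(4);z=z0
    while z>z1:
        z-=step;bot.move_l(np.r_[p,z],velocity=.02)
        df=F(2)-f
        if df[2]>thr: break
    print('land z',round(z,4),st()['eef_pos'].round(4),df.round(2),st()['time']);return df
E
python3 - <<'E'
from h import *
bot.move_l(np.r_[W2,.175],velocity=.25)
bot.move_l(np.r_[PR,.175],velocity=.2)
bot.move_l(np.r_[PR,.108+G+.004],velocity=.1)
land(PR,.108,.108+G+.004,.108+G-.004)
claw.gripper_to(.06);print(st()['finger_gap'],F())
p=np.r_[PR,.108+G+.07];bot.move_l(p,velocity=.2)
p,d=eyes.snapshot("scene");cv2.imwrite("pics/s2.png",p[170:350,180:460,::-1].repeat(2,0).repeat(2,1));print(st()['time'])
E
```

```text
land z 0.133 [0.6094 0.0357 0.1341] [-2.09 -0.16  6.83] 10.7083
0.05981332047151799 [-0.15194648 -0.01899153  0.15165755]
11.925
```

View pics/s2.png

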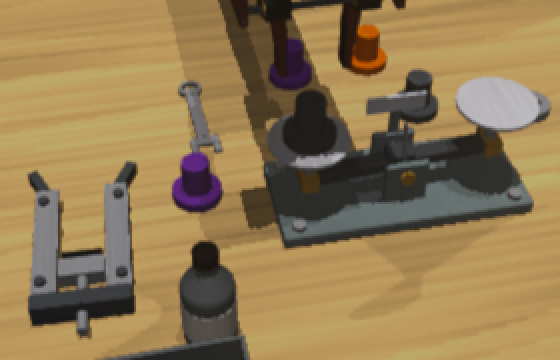

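w2 stands upright on the right pan (crop about (310,125)), and the beam is right-down. Now w1 goes to the left pan.

```bash
python3 - <<'E'
from h import *
bot.move_l(np.r_[W1,.2],velocity=.25)
bot.move_l(np.r_[W1,G],velocity=.15)
f=F();claw.gripper_to(.02);print(st()['finger_gap'],(F()-f).round(2))
f0=F();bot.move_l(np.r_[W1,.195],velocity=.2);print('load',(F()-f0).round(2),st()['finger_gap'])
bot.move_l(np.r_[PL,.195],velocity=.2)
bot.move_l(np.r_[PL,.1232+G+.004],velocity=.1)
land(PL,.1232,.1232+G+.004,.1232+G-.005,thr=1.2)
claw.gripper_to(.06);print(st()['finger_gap'],F(),st()['time'])
E
```

```text
0.03390116669270416 [-0.54  2.21  0.7 ]
load [ 0.22 -1.22 -5.13] 0.03394037697454011
land z 0.1512 [0.6122 0.2547 0.1521] [-1.23 -0.59  4.41] 18.675
0.0602204347615497 [-0.16227286 -0.09158275 -0.16449763] 19.325
```

```bash
python3 - <<'E'
from h import *
bot.move_l(np.r_[PL,.23],velocity=.2)
bot.dwell(1.5)
for n in("scene","top"):
    p,d=eyes.snapshot(n);W=deproj(n,d);cv2.imwrite(f"pics/{n}3.png",(p[170:350,180:460] if n=="scene" else p[150:350,150:480])[:,:,::-1].repeat(2,0).repeat(2,1))
    for k,c,o in(('L',PL,1),('R',PR,1)):
        m=(np.hypot(W[...,0]-c[0],W[...,1]-c[1])<.05)
        a=W[m&(W[...,2]>.095)&(W[...,2]<.128)];b=W[m&(W[...,2]>.15)&(W[...,2]<.19)]
        print(n,k,'low med z',np.median(a[:,2]).round(4),len(a),'boss top',np.median(b[:,2]).round(4) if len(b) else None,len(b),(b.min(0)+b.max(0))[:2]/2 if len(b) else '')
print(st()['time'])
E
```

```text
scene L low med z 0.1247 467 boss top 0.1745 286 [0.61167511 0.25391529]
scene R low med z 0.1081 829 boss top 0.1623 185 [0.60871159 0.03526246]
top L low med z 0.1237 288 boss top 0.163 20 [0.60174358 0.24385772]
top R low med z 0.1078 1266 boss top 0.1618 224 [0.60944517 0.03616115]
21.4667
```

View pics/scene3.png

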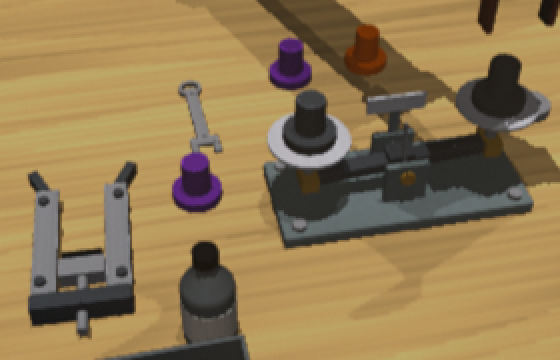

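View pics/top3.png

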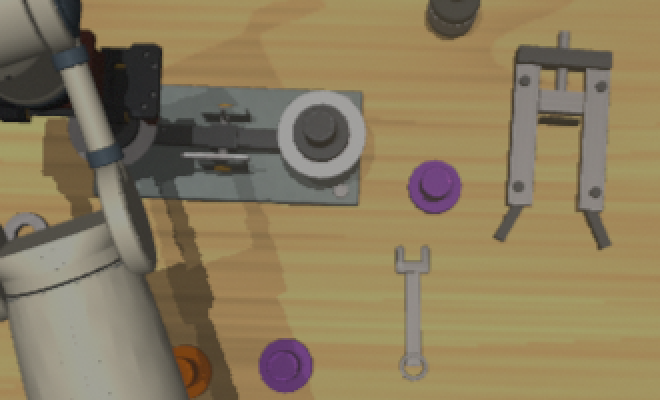

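```bash
python3 - <<'E'
from h import *
bot.dwell(1.2)
for n in("scene","top"):
    p,d=eyes.snapshot(n);W=deproj(n,d)
    for k,c,o in(('L',PL,1),('R',PR,1)):
        r=np.hypot(W[...,0]-c[0],W[...,1]-c[1])
        a=W[(r<.046)&(r>.034)&(W[...,2]>.095)&(W[...,2]<.135)];t=W[(r<.012)&(W[...,2]>.15)&(W[...,2]<.19)]
        print(n,k,'pan z',np.median(a[:,2]).round(4),len(a),'boss top',np.median(t[:,2]).round(4) if len(t) else None,len(t))
print(st()['time'])
E
```

```text
scene L pan z 0.1247 306 boss top 0.181 58
scene R pan z 0.1069 355 boss top 0.1636 63
top L pan z 0.1238 239 boss top None 0
top R pan z 0.1062 663 boss top 0.1621 112
22.7667
```

The beam has come to rest right-down in two looks (pan R at 106 mm, pan L at 124 mm), so w2 on the right pan is the heavier. I grip it with the jaws along the fixture axis and carry it to the mouth.

```bash
python3 - <<'E'
from h import *
M=FX-.125*FD
bot.move_pose(np.r_[PR,.24],OF)
f=F();bot.move_l(np.r_[PR,.1345],velocity=.12);print((F()-f).round(2))
claw.gripper_to(.02);print(st()['finger_gap'],st()['eef_pos'].round(4),st()['time'])
bot.dwell(.1)
f0=F();bot.move_l(np.r_[PR,.19],velocity=.12);print('load',(F()-f0).round(2),st()['finger_gap'],st()['time'])
bot.move_l(np.r_[M,.15],velocity=.2)
bot.move_l(np.r_[M,.034],velocity=.12)
print(st()['eef_pos'].round(4),st()['time'])
for n in("scene","top"):
    p,d=eyes.snapshot(n);cv2.imwrite(f"pics/{n}4.png",p[:,:,::-1])
E
```

```text
[-0.25 -0.29 -0.04]
0.03424613601378936 [0.609  0.0357 0.1347] 25.5917
load [ 2.93  0.78 -7.11] 0.033895994426172533 26.4083
[ 0.4713 -0.2207  0.0351] 29.1417
```

View pics/scene4.png

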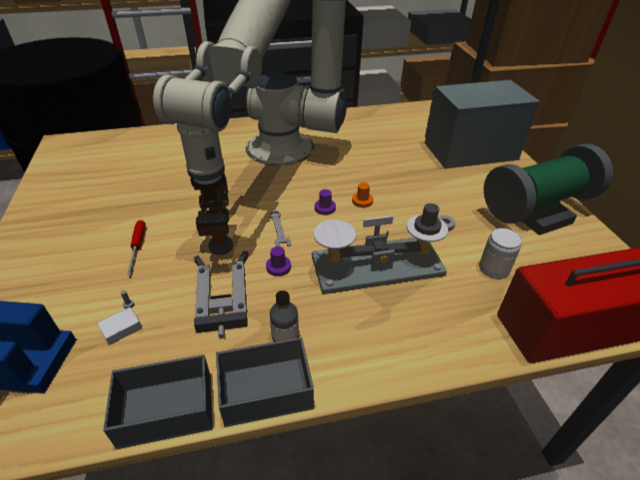

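View pics/top4.png

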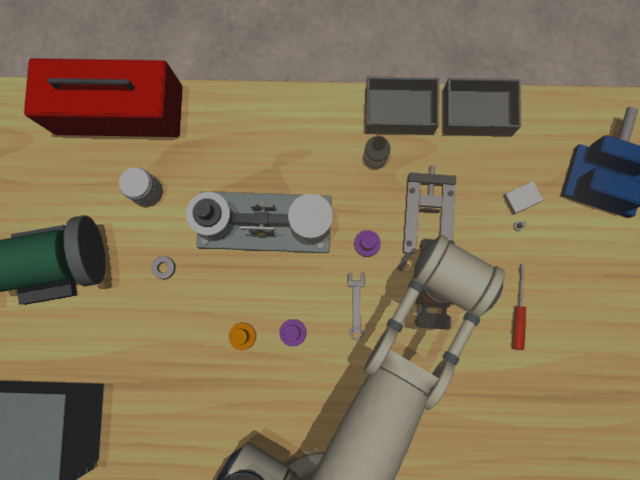

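The heavy weight hangs at the mouth (scene about (220,240)), in line with the slot, and the lighter one is on the left pan (scene (430,218)). Next I set it down and slide it in.

```bash
cat > slide.py <<'E'
from h import *
M=FX-.125*FD; N=np.array([-FD[1],FD[0]])
f=F(4); df=land(M,0,.034,.024,thr=2.0)
z=st()['eef_pos'][2]; 
zc=None
E
python3 - <<'E'
from h import *
M=FX-.125*FD; N=np.array([-FD[1],FD[0]])
f=F(4);z=.033
while z>.024:
    z-=.001;bot.move_l(np.r_[M,z],velocity=.02);df=F(2)-f
    if df[2]>2: break
print('land',z,st()['eef_pos'].round(4),df.round(2))
z+=.0005; bot.move_l(np.r_[M,z],velocity=.02)
f1=F(4); print('rest',(f1-f).round(2),st()['time'])
off=0.
for x in list(np.arange(-.117,-.02,.008)):
    bot.move_l(np.r_[FX+x*FD+off*N,z],velocity=.05)
    d=F(2)-f1; a,l=d[:2]@FD,d[:2]@N
    print(round(x,4),'ax %.2f lat %.2f z %.2f'%(a,l,d[2]))
    if abs(l)>5: off+=np.sign(l)*.0008; print('off',off)
    if a<-8: print('STOP');break
np.save('slide.npy',np.r_[x,off,z,f,f1]); print(st()['time'],st()['finger_gap'])
p,d=eyes.snapshot("scene");cv2.imwrite("pics/s5.png",p[170:350,150:430,::-1].repeat(2,0).repeat(2,1))
E
```

```text
land 0.027999999999999997 [ 0.4708 -0.2204  0.0286] [-1.41  1.    5.5 ]
rest [-0.4   0.28  3.29] 31.0417
-0.117 ax 1.49 lat -0.34 z -1.03
-0.109 ax 0.09 lat -0.43 z 0.48
-0.101 ax -0.22 lat -0.08 z 1.87
-0.093 ax -1.18 lat -0.80 z 2.05
-0.085 ax -1.63 lat -0.48 z 3.55
-0.077 ax -1.56 lat -0.18 z 3.76
-0.069 ax -2.48 lat -0.76 z 4.33
-0.061 ax -2.84 lat -0.69 z 4.61
-0.053 ax -3.25 lat -0.97 z 4.84
-0.045 ax -3.64 lat -0.41 z 6.53
-0.037 ax -3.67 lat -0.58 z 6.67
-0.029 ax -3.86 lat -0.54 z 5.55
-0.021 ax -3.32 lat -0.27 z 6.44
35.4833 0.03391683349814796
```

View pics/s5.png

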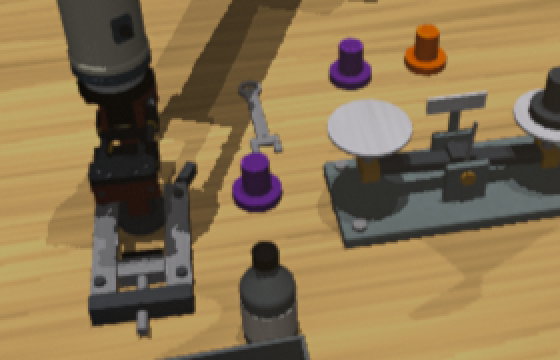

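```bash
python3 - <<'E'
from h import *
N=np.array([-FD[1],FD[0]])
s=np.load('slide.npy');x,off,z=s[:3];f=s[3:6]
z+=.0006;bot.move_l(np.r_[FX+x*FD,z],velocity=.02)
d=F(3)-f;print('raised ax %.2f z %.2f'%(d[:2]@FD,d[2]))
base=None;log=[]
while x<.062:
    st_=.003 if base is None or log[-1]>-2 else .001
    x+=st_
    bot.move_l(np.r_[FX+x*FD+off*N,z],velocity=.03)
    d=F(2)-f;a,l=d[:2]@FD,d[:2]@N
    if len(log)==0: base=a
    fr=a-base; log.append(fr)
    p=st()['eef_pos'];print('%.4f act %.4f ax %.2f rel %.2f lat %.2f z %.2f'%(x,(p[:2]-FX)@FD,a,fr,l,d[2]))
    if a<-13.5: break
np.save('press.npy',np.r_[x,off,z,base,f]);print(st()['time'],st()['finger_gap'])
E
```

```text
raised ax -1.90 z 5.05
-0.0180 act -0.0181 ax -3.64 rel 0.00 lat -0.68 z 4.88
-0.0150 act -0.0148 ax -0.46 rel 3.19 lat 0.44 z 2.25
-0.0120 act -0.0117 ax 0.37 rel 4.01 lat 0.32 z 0.76
-0.0090 act -0.0090 ax 0.20 rel 3.84 lat 0.94 z 0.36
-0.0060 act -0.0059 ax -1.06 rel 2.59 lat 0.05 z -0.12
-0.0030 act -0.0029 ax 0.13 rel 3.77 lat 0.11 z 0.09
-0.0000 act 0.0001 ax -0.31 rel 3.33 lat 0.45 z -0.23
0.0030 act 0.0031 ax -0.27 rel 3.37 lat -0.40 z -0.15
0.0060 act 0.0061 ax -0.03 rel 3.61 lat 0.18 z -0.10
0.0090 act 0.0091 ax -0.28 rel 3.36 lat 0.31 z 0.49
0.0120 act 0.0121 ax -0.07 rel 3.58 lat -0.14 z 0.20
0.0150 act 0.0151 ax 0.31 rel 3.95 lat 0.07 z -0.42
0.0180 act 0.0176 ax -3.68 rel -0.04 lat -0.30 z 1.46
0.0210 act 0.0195 ax -8.95 rel -5.31 lat 0.45 z 4.41
0.0220 act 0.0201 ax -10.23 rel -6.59 lat 0.50 z 5.56
0.0230 act 0.0207 ax -11.80 rel -8.16 lat 0.46 z 6.19
0.0240 act 0.0213 ax -13.38 rel -9.74 lat 1.27 z 7.48
0.0250 act 0.0220 ax -14.29 rel -10.65 lat 1.19 z 7.48
40.9333 0.03358563542210695
```

```bash
python3 - <<'E'
from h import *
s=np.load('press.npy');x,off,z=s[:3];f=s[4:7]
x+=.0007;bot.move_l(np.r_[FX+x*FD,z],velocity=.02)
for i in range(4):
    bot.dwell(.2);d=F(2)-f;print('hold ax %.2f z %.2f'%(d[:2]@FD,d[2]))
for i in range(8):
    x-=.001;bot.move_l(np.r_[FX+x*FD,z],velocity=.01);d=F(2)-f;a=d[:2]@FD;print('%.4f ax %.2f z %.2f'%(x,a,d[2]),((st()['eef_pos'][:2]-FX)@FD).round(4))
    if a>-6: break
claw.gripper_to(.07);d=F()-f;print('open',d.round(2),st()['finger_gap'],st()['time'])
bot.dwell(.5);d=F(2)-f;print(d.round(2))
p=st()['eef_pos'];print(p)
E
```

```text
hold ax -15.60 z 8.74
hold ax -16.31 z 8.01
hold ax -15.69 z 8.37
hold ax -15.67 z 9.04
0.0247 ax -13.67 z 7.37 0.0217
0.0237 ax -12.61 z 6.53 0.0211
0.0227 ax -11.43 z 5.44 0.0205
0.0217 ax -8.74 z 4.58 0.0199
0.0207 ax -8.58 z 3.70 0.0193
0.0197 ax -6.90 z 2.55 0.0187
0.0187 ax -5.39 z 2.40 0.0183
open [-0.21  0.02  4.35] 0.06984761082172124 44.8833
[ 0.02 -0.13  4.79]
[ 0.61417457 -0.22775878  0.02911008]
```

```bash
python3 - <<'E'
from h import *
p=st()['eef_pos']
bot.move_l([p[0],p[1],.15],velocity=.12)
bot.move_l([.42,-.12,.3],velocity=.25)
bot.dwell(.3)
for n in("scene","top"):
    im,d=eyes.snapshot(n);W=deproj(n,d);cv2.imwrite(f"pics/{n}6.png",im[:,:,::-1])
    c=FX+.017*FD
    r=np.hypot(W[...,0]-c[0],W[...,1]-c[1]);m=(r<.03)&(W[...,2]>.045)&(W[...,2]<.065);P=W[m]
    ce=(P.min(0)+P.max(0))/2; l=(ce[:2]-FX); print(n,len(P),ce.round(4),'top z',np.percentile(P[:,2],[10,50,90]).round(4),'fix x',(l@FD).round(4),'y',(l@[-FD[1],FD[0]]).round(4))
    for k,c in(('L',PL),('R',PR)):
        r=np.hypot(W[...,0]-c[0],W[...,1]-c[1]);t=W[(r<.025)&(W[...,2]>.09)];print(k,np.median(t[:,2]).round(4))
print(st()['time'])
a=cv2.imread("pics/scene6.png")[230:350,170:290];b=cv2.imread("pics/top6.png")[155:285,370:490]
cv2.imwrite("pics/f6.png",np.hstack([cv2.resize(a,(400,400),interpolation=2),cv2.resize(b,(400,400),interpolation=2)]))
E
```

```text
scene 189 [ 0.6135 -0.2275  0.0525] top z [0.0489 0.056  0.0581] fix x 0.018 y 0.0002
L 0.1424
R 0.1247
top 192 [ 0.614  -0.226   0.0547] top z [0.0523 0.0559 0.0595] fix x 0.0184 y 0.0017
L 0.1478
R 0.124
48.2
```

View pics/f6.png

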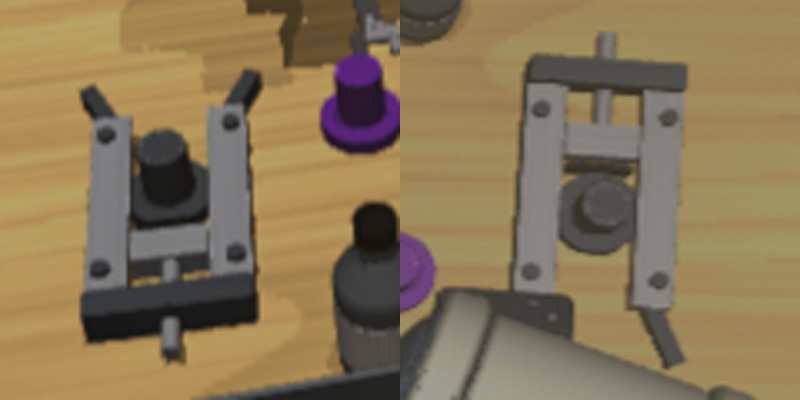

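View pics/scene6.png

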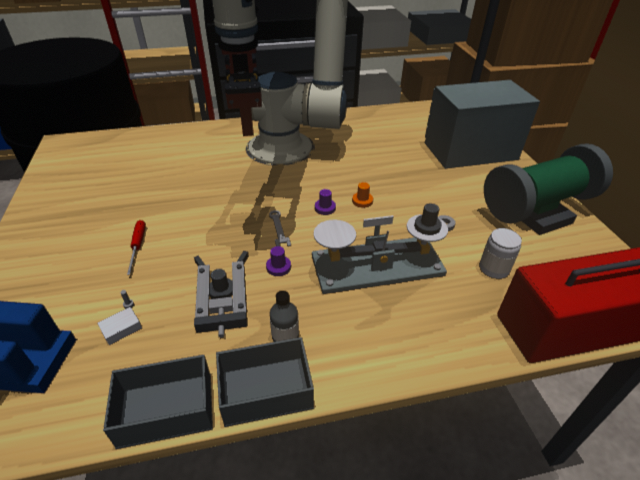

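The weight stands upright at fixture x of about 18 mm (scene (219,283)) between the rails and against the pad. The other is on the left pan (scene (430,217)), and the bystanders look unmoved. Handing in.

```bash
python3 -c "
from h import *
bot.finish_job();print(st()['time'])"
```

```text
the job is handed in; nothing more can be done
the job is handed in; nothing more can be done
```

I put both iron counterweights on the balance, and the right-hand one, which started nearer the arm's centre line, went down. I slid that heavier one into the drill fixture, pressed it against the stop and released it there. The job was handed in just after 48 s, and no verdict is reported.

- **Weighing:** Two looks about 1.3 s apart both showed the right pan down, at 106 mm against 124 mm for the left.
- **Pressing:** The pad was first felt at about 16 to 17 mm along the fixture. I held about 15.7 N for roughly 1 s, and the highest reading was 16.3 N. I then backed off to about 5 N and opened the fingers.
- **Last check:** Both cameras show the heavier weight upright between the rails at about 18 mm. That is at or just past where the pad was first felt, so contact looks kept. I could not measure the remaining contact force. The lighter weight stands on the left pan, the bystanders look unmoved, and the arm is clear.

**Disagreements:**
- The wrist force while lifting was too noisy to rank the weights. It made the left one look heavier (5.1 N against 4.4 N), so I went by the balance.
- The two cameras differed by about 6 mm on the fixture's position along the rails, so the fixture distances above could be a few millimetres off.

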